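# Set the grinder's tool rest to its gauge

### The job

The bench grinder's left-hand tool rest stands too far from its wheel: take the gauge from its grooved block, slide its blade down into the gap between that wheel and rest until the wooden grip sits on the rest, let go, and push the rest up to the wheel until it stops and the blade is lightly nipped between the two. Then draw the gauge straight up out of the gap, feeling it drag, and stand it back in its groove as it was, leaving the rest where the gauge set it. The wheel is brittle, so press on it no more than lightly; never push the rest without the gauge in the gap, and leave the other things on the bench alone.

Things in the scene. Friction and masses are not known exactly. Their poses are not given: they have to be found in the camera images.
- grinder: Green bench grinder with two wheels in grey guards, fixed; 360 mm wide, spindle 125 mm up. Origin: on the bench under the motor's middle; x from front (rest side) to back, y along the spindle to the left wheel (at y = 135 mm), z up. Guards reach 83 mm from the spindle, open in front below 50 degrees above level; a clear eye shield is swung back on top. Its right wheel and rest are already set.
- wheel: Left grinding wheel, 20 mm thick, 150 mm across when new, now worn and not quite true: its front stands anywhere from 63 to 75 mm from the spindle and is found only by feel. Origin: its centre on the spindle; y along the spindle. Turns with slight friction. Brittle: must never be pressed with more than 9 N.
- tool_rest: Left rest: level plate 60 (x) by 60 (y) by 12 mm. Origin: middle of the upper edge facing the wheel, 129 mm above the bench (spindle height lies within the edge's 12 mm face); axes as the grinder's, x to the wheel. Push on its outer edge at x = -60 mm. Slides along x only, with about 5 N, and stays where left. The gap to the wheel starts at 5.5 to 21.5 mm; the gauge's 3 mm is wanted.
- gauge: Rest gauge, 55 g: beech grip 44 (x) by 22 (y) by 48 mm high, with a steel blade 3 mm thick and 20 mm wide on its +x face that sticks out 20 mm below the grip. Origin: middle of the grip's +x lower edge, where blade meets grip: grip x -44 to 0, z 0 to 48; blade x 0 to 3, y -10 to 10, z -20 to 34 mm. z is up as it stands in its block. In use +x faces the wheel and the grip sits on the rest.
- gauge_block: Timber block 100 (x) by 70 (y) by 34 mm high, fixed, with a groove 8 mm wide and 24 mm deep right across it along y. Origin: on the bench, below a point 2 mm inside the groove's -x wall (the groove spans x -2 to 6, the block -60 to 40 mm). The gauge stands here, blade in the groove, grip flat on top: gauge origin 34 mm above this origin, 0 to 2 mm off in x, axes parallel.
- spring_clamp: Bystander: dark spring clip clamp lying flat, 140 mm long, 20 mm high.
- sprayer: Bystander: green hand sprayer with lever trigger, 215 mm tall, 90 mm across, standing.
- scoop: Bystander: stainless soil scoop lying, 255 mm long, 72 mm wide.
- flowerpot: Bystander: red plastic flowerpot, 110 mm across, 100 mm tall.
- border_fork: Bystander: hand fork with wooden handle lying, 280 mm long, 72 mm wide.
- tin: Bystander: plain metal tin, 75 mm across, 105 mm tall.
- hoe_head: Bystander: steel draw-hoe head lying flat, 150 by 120 mm.
There are look-alikes about, which are no part of the job. Leave any blue, green or orange look-alike of the gauge alone.

How it is judged:
By the outcome, as a careful person would: the job done as asked, in the order asked, and still so for the second after the job is handed in, with the robot touching nothing.
It also fails if it takes over 67 s, if anything falls off the work surface, if the arm or the gripper's body presses on something with over 40 N, if the wrist force passes 120 N, or if a joint passes its speed limit or range.

### The arm

A 6-joint arm with a two-finger parallel gripper is mounted at the origin on the work surface. World frame = base frame: x ahead of the robot, y to its left, z up, the work surface at z = 0. Lengths are in m, angles in rad, forces in N, time in s.
With the tool pointing down it reaches from about 0.375 to 0.975 m from the base axis. Payload 3.8 kg.
Tool frame: the origin (TCP) lies midway between the tips of the shut fingers; the grasp point (between the pads) lies 19 mm behind it; z points along the fingers, y is the line along which they close (so a half turn about z gives the same grasp; the last joint's range is limited). The gripper opens to 85 mm and grips with 20 to 120 N. Pads are 22 mm wide; open, the fingers measure 114 mm over their backs; the gripper's body (76 mm by 85 mm) begins 54 mm behind the grasp point. The pads swing forward as they close: fully open they stand 13 mm farther back than shut.
Start: joints at [1.122, 0.264, 1.604, -0, 1.274, -0.037], TCP at [0.27, 0.619, 0.231] pointing down, gripper open.
Joint ranges: [-2.63, 2.63], [-0.94, 2.18], [0.31, 2.57], [-1.31, 4.45], [0, 2.66], [-2.55, 2.55]. Speed limits (rad/s): [2.57, 2.57, 3.14, 3.14, 3.14, 3.14].

### API

Orientations are given as a rotation vector (axis times angle).
In Python, from workcell import sensors, viewer, job gives the robot as it stands.
- The arm moves only by the shell command python3 -m inch 'ROWS' [FORCE]. ROWS is JSON, one flat list of numbers, 7 for each row, row after row: the shift along the tool's x, y, z in mm, then the turn, a rotation vector about the tool's x, y, z in degrees, then the finger opening in mm, from 0 to 85.4. A call has exactly 8 rows; each row shifts and turns the commanded pose from where the row before left it, along the tool's axes as they then stand; what a row does not reach is not made up. A row lasts 1/10 s, in which the tool goes at most 50 mm and 8.59 degrees, less where a joint would pass 70% of its speed; a pose out of reach is approached as far as the arm can. A call is refused whole if a number of a shift passes 50 or a number of a turn 8.59, either way. A call with a gripper value outside its range is refused whole. The fingers move at their own pace and stop on an object; FORCE is the grip in N (left out, the last holds). Time passes only in rows, so rows that do not move let the fingers close, or fill a call up. It gives the time, the measured TCP pose, the force, the opening and the grip force at its end, in the units of the state.
- sensors.read_state(): the state, without advancing time (a new reading comes with each control period).
- viewer.read_camera(name): name is "side" or "top" or "wrist"; returns the picture (400x640x3 uint8, red, green, blue); there is no depth.
- viewer.camera_params(name): a dict with "K" (3x3 intrinsics, pixels), "k1" (the pictures are not rectified: a ray, as slopes to the right and down, at radius r is drawn at 1 + k1 r^2 times it, then the intrinsics apply), "world_to_cam" (4x4, takes a point from world to camera coordinates). Camera axes: x right, y down, z forward; pixel columns grow to the right and rows downward; lengths in m; the calibration is good to about 2 mm. A picture is of the moment at which its call begins: read the wrist's pose just before it. camera_params takes no time and is no camera call; for the wrist camera it gives the pose at the moment of the call.
- job.finish_job(): hands the job in; it is judged then, once.
The state is a dict: "time": time; "q": joint angles; "joint_vel": joint speeds; "joint_torque": joint torques, N m; "tool_pos": TCP position; "tcp_rot": TCP orientation; "wrist_force": force on the tool from outside, world axes, zero at the start; "torque": the same for the moment, N m; "width": opening from 0.0 (shut) to 1.0 (fully open); "grip_force": force on a finger pad.
Only numpy, scipy, OpenCV 4.12 (cv2) and the standard library are available. Lean on these libraries where they do the work, as an engineer would, in place of code of your own. Each camera call takes 0.05 s, during which the arm holds its last target. There are 200 camera calls.

## Working session

There is one attempt and no reset: what is moved stays moved. The work goes in short steps, Python scripts to look and compute and a shell command to move; the robot and the scene stay as the last step left them, time stands still between calls to the robot, and variables do not carry over. Pictures are saved under pics/ and viewed, at most 10 in all, crops included, and the job is handed in when it is done.

```bash
mkdir -p pics; ls
python3 - <<'E'
from workcell import sensors, viewer
import cv2, numpy as np
for n in ("top","side"):
    im=viewer.read_camera(n); cv2.imwrite(f"pics/{n}0.png",im[:,:,::-1])
    p=viewer.camera_params(n); print(n,p)
s=sensors.read_state(); print(s)
E
```

```text
pics
top {'K': array([[362.17190953,   0.        , 327.50128588],
       [  0.        , 362.17190953, 203.85298697],
       [  0.        ,   0.        ,   1.        ]]), 'k1': 0.003346990492816, 'world_to_cam': array([[-0.0281673 , -0.99945533,  0.01719445, -0.07286921],
       [-0.99708544,  0.02687209, -0.07140388,  0.49730572],
       [ 0.07090294, -0.01915559, -0.99729927,  1.4144168 ],
       [ 0.        ,  0.        ,  0.        ,  1.        ]])}
side {'K': array([[453.94409899,   0.        , 315.1358759 ],
       [  0.        , 453.94409899, 204.34009579],
       [  0.        ,   0.        ,   1.        ]]), 'k1': -0.0010354957310822405, 'world_to_cam': array([[ 0.96766316, -0.25147558, -0.01969868, -0.50671363],
       [-0.15608082, -0.53557892, -0.82993614,  0.13817808],
       [ 0.19815847,  0.80617322, -0.55751051,  1.43851318],
       [ 0.        ,  0.        ,  0.        ,  1.        ]])}
{'time': 0.1, 'q': array([ 1.12211910e+00,  2.64688409e-01,  1.60526349e+00,  1.41728311e-05,
        1.27370075e+00, -3.68736617e-02]), 'joint_vel': array([ 2.05946047e-04, -2.12256551e-03, -4.04150436e-03, -6.37563920e-04,
        5.92541104e-06,  2.09245324e-05]), 'joint_torque': array([ 7.59827217e-04, -5.16705143e+01, -3.68592095e+01, -6.48131686e-05,
        6.35492761e-03, -4.27166765e-05]), 'tool_pos': array([0.26986649, 0.61797209, 0.23006532]), 'tcp_rot': array([-0.64220068, -3.07473234,  0.00313532]), 'wrist_force': array([0.58850704, 0.07475083, 0.2144876 ]), 'torque': array([-0.00227282, -0.00204778,  0.0399029 ]), 'grip_force': 0.0, 'width': 1.0034004664691836}
```

View pics/top0.png

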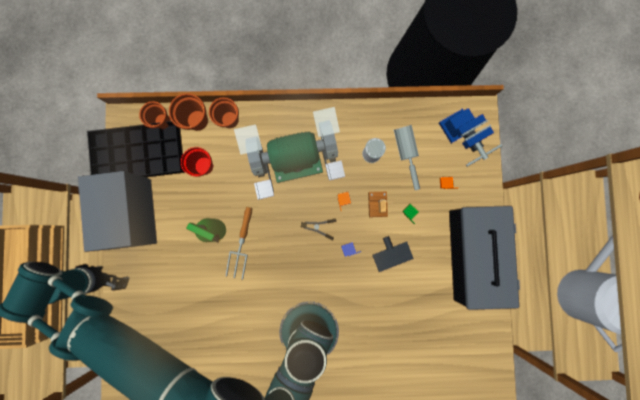

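View pics/side0.png

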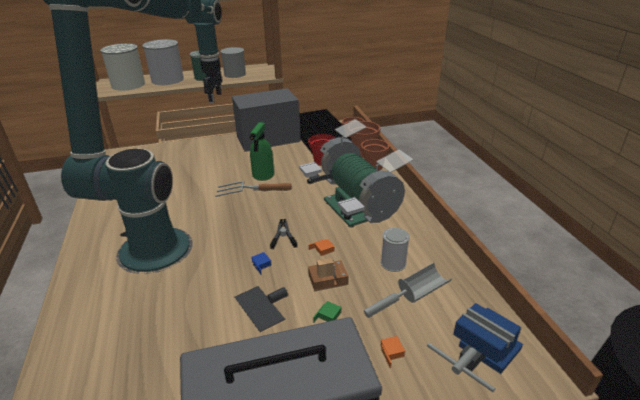

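Top view: the gauge (beech grip in its brown block) is at about (378,204). The look-alikes are orange (344,200), orange (447,183), green (410,212) and blue (349,249), and I reject them by colour. The grinder's left rest is the pale plate at (263,190); the right one, at (336,170), is not mine.

```bash
cat > h.py <<'E'
import numpy as np, cv2
from scipy.spatial.transform import Rotation as R
from workcell import sensors, viewer
def ray(p,uv):
    K=p["K"]; d=np.array([(uv[0]-K[0,2])/K[0,0],(uv[1]-K[1,2])/K[1,1]]); s=d.copy()
    for _ in range(9): s=d/(1+p["k1"]*(s@s))
    T=p["world_to_cam"]; Rm=T[:3,:3]
    return -Rm.T@T[:3,3], Rm.T@np.r_[s,1]
def at_z(p,uv,z):
    o,d=ray(p,uv); return o+d*(z-o[2])/d[2]
def proj(p,P):
    P=np.atleast_2d(P); T=p["world_to_cam"]; c=P@T[:3,:3].T+T[:3,3]; s=c[:,:2]/c[:,2:]
    s=s*(1+p["k1"]*(s**2).sum(1,keepdims=True)); K=p["K"]
    return s*[K[0,0],K[1,1]]+[K[0,2],K[1,2]]
def grab(n,f,crop=None,k=1):
    p=viewer.camera_params(n); im=viewer.read_camera(n)[:,:,::-1]; cv2.imwrite("pics/raw_"+f,im)
    if crop: x,y,w,h=crop; im=im[y:y+h,x:x+w]
    cv2.imwrite("pics/"+f,cv2.resize(im,None,fx=k,fy=k,interpolation=cv2.INTER_CUBIC))
    np.save("pics/"+f+".npy",p,allow_pickle=True); return p
def load(f): return np.load("pics/"+f+".npy",allow_pickle=True).item()
def delta(pos,rot):
    "tool-frame shift (mm) and turn (deg) from the present pose to pos/rot(Rotation)"
    s=sensors.read_state(); R0=R.from_rotvec(s["tcp_rot"])
    return 1e3*R0.inv().apply(np.array(pos)-s["tool_pos"]), np.degrees((R0.inv()*rot).as_rotvec())
def down(yaw):
    "tool down, tool y along world direction yaw+90deg"
    c,s=np.cos(yaw),np.sin(yaw); y=np.array([-s,c,0]); z=np.array([0,0,-1.]); return R.from_matrix(np.c_[np.cross(y,z),y,z])
E
python3 - <<'E'
from h import *
p=viewer.camera_params("top")
im=cv2.imread("pics/top0.png")
a=im[95:235,215:415]; cv2.imwrite("pics/topcrop.png",cv2.resize(a,None,fx=4,fy=4,interpolation=cv2.INTER_CUBIC))
for n,uv,z in [("gauge",(380,204),.08),("block",(378,204),.034),("Lrest",(263,190),.129),("Rrest",(336,170),.129)]: print(n,at_z(p,uv,z).round(4))
s=sensors.read_state(); w=viewer.camera_params("wrist"); T=np.linalg.inv(w["world_to_cam"])
R0=R.from_rotvec(s["tcp_rot"]).as_matrix()
print("cam in tool",(R0.T@(T[:3,3]-s["tool_pos"])).round(3),(R0.T@T[:3,:3]).round(2),w["K"][0,0]); print(R0.round(3))
E
```

```text
gauge [ 0.4848 -0.2845  0.08  ]
block [ 0.4881 -0.2842  0.034 ]
Lrest [0.5442 0.1494 0.129 ]
Rrest [ 0.6111 -0.1192  0.129 ]
cam in tool [ 0.079  0.    -0.143] [[-0.   -0.95 -0.31]
 [ 1.   -0.    0.  ]
 [-0.   -0.31  0.95]] 320.04444187363504
[[-0.916  0.4   -0.001]
 [ 0.4    0.916 -0.002]
 [ 0.    -0.002 -1.   ]]
```

View pics/topcrop.png

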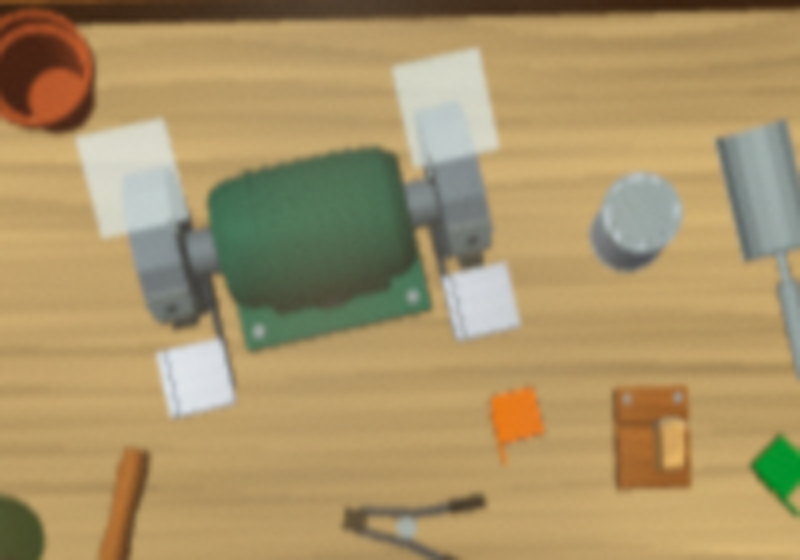

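Crop: a beech-coloured grip at (673,443) stands in a brown block whose groove is at y≈422. The orange one at (517,415) is a look-alike. The block is nearly parallel to the world axes, and the grinder is yawed about 14°. I'm going over to the gauge.

```bash
python3 -m inch '[0,0,-35,0,0,-7.9,85, 0,0,-35,0,0,-7.9,85, 0,0,-30,0,0,-7.9,85, -20,-45,0,0,0,0,85, -20,-45,0,0,0,0,85, -20,-45,0,0,0,0,85, -20,-45,0,0,0,0,85, -20,-45,0,0,0,0,85]' 30
python3 -m inch '[-20,-45,0,0,0,0,85, -20,-45,0,0,0,0,85, -20,-45,0,0,0,0,85, -20,-45,0,0,0,0,85, -20,-45,0,0,0,0,85, 0,-50,0,0,0,0,85, 0,-50,0,0,0,0,85, 0,-50,0,0,0,0,85]'
```

```text
time: 0.9
tool_pos: [0.3708, 0.3918, 0.3307]
tcp_rot: [0.004, -3.141, 0.001]
wrist_force: [0.8, 0.9, -0.6]
width: 0.993
grip_force: 0.0
time: 1.7
tool_pos: [0.4707, 0.017, 0.3308]
tcp_rot: [0.003, -3.141, 0.0]
wrist_force: [0.7, -0.5, 0.2]
width: 0.993
grip_force: 0.0
```

```bash
python3 -m inch '[0,-45,10,0,0,0,85, 0,-45,10,0,0,0,85, 0,-45,20,0,0,0,85, 0,-45,20,0,0,0,85, 0,-45,20,0,0,0,85, 0,-45,0,0,0,0,85, 0,-30,0,0,0,0,85, 0,0,0,0,0,0,85]'
python3 - <<'E'
from h import *
p=grab("wrist","w1.png"); print(sensors.read_state()["tool_pos"])
E
```

```text
time: 2.5
tool_pos: [0.4711, -0.2844, 0.2503]
tcp_rot: [-0.004, -3.14, 0.001]
wrist_force: [0.2, -0.0, -0.7]
width: 0.996
grip_force: 0.0
[ 0.47117369 -0.28248706  0.25042353]
```

View pics/w1.png

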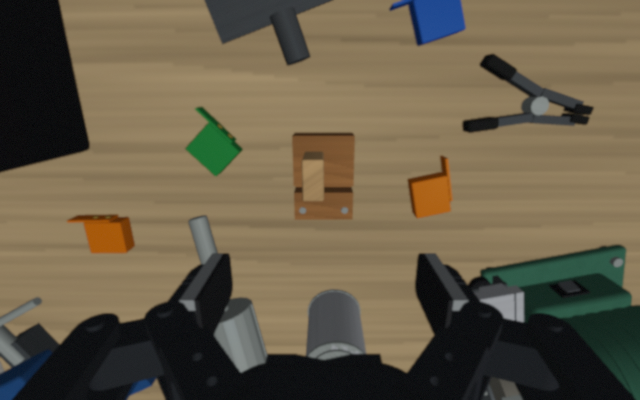

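Run:
```python
from h import *
im=cv2.imread("pics/raw_w1.png")[120:230,270:380]
cv2.imwrite("pics/w1c.png",cv2.resize(im,None,fx=5.4,fy=5.4,interpolation=cv2.INTER_CUBIC))
```

```text
(no output)
```

View pics/w1c.png

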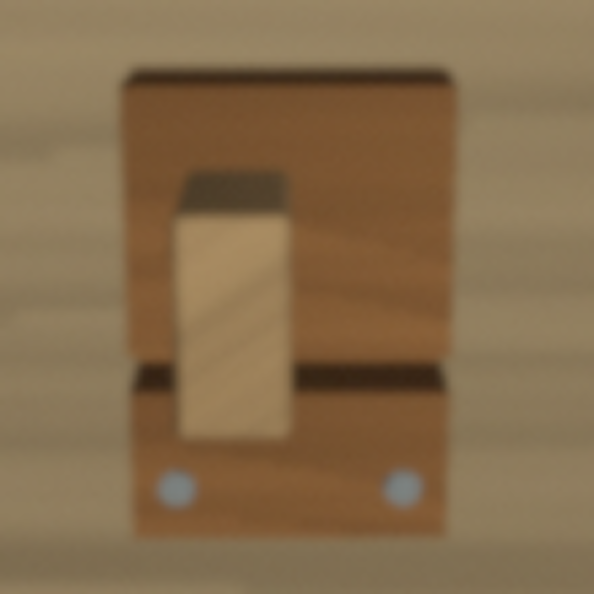

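The crop confirms it: the beech grip's top face spans (178..291, 212..438), and it stands in the groove of the brown block, whose corners are (124,87), (455,87), (445,536) and (136,536).

Run:
```python
from h import *
p=load("w1.png")
f=lambda c:(270+(c[0]+.5)/5.4-.5,120+(c[1]+.5)/5.4-.5)
for z,cs in [(.082,[(178,212),(290,212),(291,438),(180,438)]),(.034,[(124,87),(455,87),(445,536),(136,536)]),(.034,[(132,363),(442,363)])]:
    P=np.array([at_z(p,f(c),z) for c in cs]); print(P.round(4).tolist(),P.mean(0).round(4))
```

```text
[[0.4553, -0.3046, 0.082], [0.4553, -0.2841, 0.082], [0.499, -0.284, 0.082], [0.499, -0.3052, 0.082]] [ 0.4771 -0.2945  0.082 ]
[[0.4387, -0.3183, 0.034], [0.4389, -0.25, 0.034], [0.5387, -0.2496, 0.034], [0.5385, -0.3189, 0.034]] [ 0.4887 -0.2842  0.034 ]
[[0.4981, -0.3185, 0.034], [0.4983, -0.2513, 0.034]] [ 0.4982 -0.2849  0.034 ]
```

```bash
python3 -m inch '[-6,-11,25,0,0,0,85, 0,0,40,0,0,0,85, 0,0,40,0,0,0,85, 0,0,40,0,0,0,85, 0,0,30,0,0,0,85, 0,0,20,0,0,0,85, 0,0,7,0,0,0,85, 0,0,0,0,0,0,85]'
python3 - <<'E'
from h import *
print(delta([.477,-.2945,.048],down(0)))
E
```

```text
time: 3.35
tool_pos: [0.4772, -0.2905, 0.0483]
tcp_rot: [0.004, -3.139, -0.003]
wrist_force: [-0.3, 0.0, 1.1]
width: 0.996
grip_force: 0.0
(array([ 0.1724717 , -4.02612617,  0.2821971 ]), array([ 0.09764337, -0.12187748,  0.16272372]))
```

```bash
python3 -m inch '[0,-3,0,0,0,0,85, 0,0,0,0,0,0,60, 0,0,0,0,0,0,40, 0,0,0,0,0,0,15, 0,0,0,0,0,0,10, 0,0,0,0,0,0,10, 0,0,0,0,0,0,10, 0,0,0,0,0,0,10]' 40
```

```text
time: 4.15
tool_pos: [0.4782, -0.2953, 0.0498]
tcp_rot: [-0.003, 3.141, -0.001]
wrist_force: [0.1, -0.2, 3.6]
width: 0.254
grip_force: 39.7
```

```bash
python3 -m inch '[0,0,-15,0,0,0,10, 0,0,-35,0,0,0,10, 0,0,-45,0,0,0,10, 0,0,-45,0,0,0,10, 0,20,-45,0,0,0,10, 0,40,-45,0,0,0,10, 0,50,-40,0,0,0,10, 0,50,-12,0,0,0,10]'
python3 -m inch '[0,50,0,0,0,0,10, 0,50,0,0,0,0,10, 0,50,0,0,0,0,10, 0,50,0,0,0,0,10, -20,45,0,0,0,0,10, -40,40,0,0,0,-7,10, -40,10,0,0,0,-7,10, -5,0,0,0,0,0,10]'
python3 - <<'E'
from h import *
p=grab("wrist","w2.png"); print(sensors.read_state()["tool_pos"])
for i in range(3): viewer.read_camera("wrist"); print(sensors.read_state()["tool_pos"])
E
```

```text
time: 4.95
tool_pos: [0.4788, -0.1542, 0.3198]
tcp_rot: [0.001, 3.135, -0.004]
wrist_force: [1.3, -0.2, -0.4]
width: 0.25
grip_force: 39.8
time: 5.75
tool_pos: [0.578, 0.1449, 0.3137]
tcp_rot: [0.393, -3.117, -0.001]
wrist_force: [-0.6, -0.9, -0.7]
width: 0.252
grip_force: 39.9
[0.57704684 0.14369743 0.31374936]
[0.57578162 0.14274767 0.31396463]
[0.57510884 0.1421395  0.31429492]
[0.57480061 0.14176417 0.31457891]
```

View pics/w2.png

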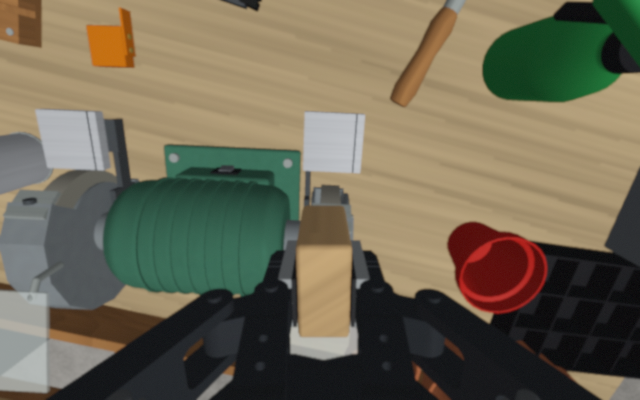

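The wrist view shows the left rest's plate at (304..364, 113..173), with its wheel-side edge at row ~173. The held gauge hides the wheel's front, so I'll shift forward a little to see the gap.

```bash
python3 -m inch '[-15,5,-10,0,0,0,10, -15,5,-10,0,0,0,10, -5,5,0,0,0,0,10, 0,0,0,0,0,0,10, 0,0,0,0,0,0,10, 0,0,0,0,0,0,10, 0,0,0,0,0,0,10, 0,0,0,0,0,0,10]'
python3 - <<'E'
from h import *
p=grab("wrist","w3.png",(250,40,160,190),3.1); print(sensors.read_state()["tool_pos"],sensors.read_state()["tcp_rot"],sensors.read_state()["wrist_force"])
E
```

```text
time: 6.75
tool_pos: [0.6057, 0.1652, 0.3343]
tcp_rot: [0.385, -3.117, 0.0]
wrist_force: [0.6, 0.0, -0.2]
width: 0.253
grip_force: 39.9
[0.60578932 0.16523299 0.33439747] [ 3.85332440e-01 -3.11750426e+00  1.30219626e-04] [ 0.4539895   0.49623307 -0.65834875]
```

View pics/w3.png

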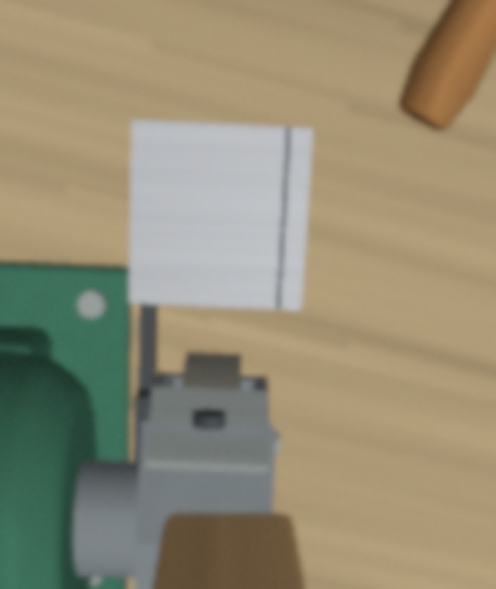

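Run:
```python
from h import *
p=load("w3.png")
f=lambda c:(250+(c[0]+.5)/3.1-.5,40+(c[1]+.5)/3.1-.5)
P=np.array([at_z(p,f(c),.129) for c in [(131,121),(313,128),(302,310),(130,304)]]); print(P.round(4))
e1=P[1]-P[0];e2=P[2]-P[3];e3=P[3]-P[0];e4=P[2]-P[1]
for e in (e1,e2): print("yaw",np.degrees(np.arctan2(-e[0],e[1])).round(2),np.linalg.norm(e).round(4))
for e in (e3,e4): print("yaw",np.degrees(np.arctan2(e[1],e[0])).round(2),np.linalg.norm(e).round(4))
yaw=np.mean([np.arctan2(-e[0],e[1]) for e in (e1,e2)]+[np.arctan2(e[1],e[0]) for e in (e3,e4)])
ex=np.array([np.cos(yaw),np.sin(yaw),0]); ey=np.array([-ex[1],ex[0],0])
c=P.mean(0); O=c+.03*ex; print("yaw",np.degrees(yaw),"origin",O)
o,d=ray(p,f((213,353)))
for z in (.125,.129,.14): w=at_z(p,f((213,353)),z); print(z,"gap",(w-O)@ex*1e3,"y",(w-O)@ey*1e3)
print("ray slope x/z",(d@ex)/d[2])
for c in [(187,355),(240,355)]: print("wheel y",(at_z(p,f(c),.129)-O)@ey*1e3)
R0=R.from_rotvec(sensors.read_state()["tcp_rot"]); print(delta(O,down(yaw)))
```

```text
[[0.5246 0.1121 0.129 ]
 [0.5121 0.1712 0.129 ]
 [0.5711 0.1836 0.129 ]
 [0.5837 0.1247 0.129 ]]
yaw 11.98 0.0604
yaw 12.08 0.0602
yaw 12.06 0.0604
yaw 11.86 0.0603
yaw 11.993201556245081 origin [0.57722274 0.15416003 0.129     ]
0.125 gap 17.18194138185122 y -0.6187510367340717
0.129 gap 16.436968729378535 y -0.5813376360828985
0.14 gap 14.388293935078678 y -0.4784507842921641
ray slope x/z -0.18624316311816363
wheel y -9.78028462154222
wheel y 9.016852053878475
(array([ 30.32655198,  -3.7764353 , 205.40890671]), array([-0.00254238, -0.02127115,  2.09916665]))
```

The crop shows the rest's top face at (131,121), (313,128), (302,310) and (130,304). The wheel's brown front, at (187..240, 353), lies roughly 14 mm off the edge. Yaw is 12.0°.

```bash
python3 -m inch '[20,-2,0,0,0,2.1,10, 29,-2,10,0,0,0,10, 0,0,40,0,0,0,10, 0,0,40,0,0,0,10, 0,0,35,0,0,0,10, 0,0,10,0,0,0,10, 0,0,0,0,0,0,10, 0,0,0,0,0,0,10]'
cat >> h.py <<'E'
yaw=np.radians(11.99); O=np.array([.5772,.1542,.129]); ex=np.array([np.cos(yaw),np.sin(yaw),0]); ey=np.array([-ex[1],ex[0],0])
E
python3 - <<'E'
from h import *
print(delta(O-.019*ex+[0,0,.0145],down(yaw)))
E
```

```text
time: 7.6
tool_pos: [0.5604, 0.151, 0.2014]
tcp_rot: [-0.328, 3.122, 0.001]
wrist_force: [-0.2, 0.1, -0.0]
width: 0.25
grip_force: 39.8
(array([ 2.0629455 , -0.31622627, 57.89334338]), array([0.00307891, 0.14616602, 0.01648093]))
```

```bash
python3 -m inch '[1.5,0,10,0,0,0,10, 0,0,10,0,0,0,10, 0,0,10,0,0,0,10, 0,0,6,0,0,0,10, 0,0,6,0,0,0,10, 0,0,6,0,0,0,10, 0,0,3,0,0,0,10, 0,0,0,0,0,0,10]'
python3 - <<'E'
from h import *
print(delta(O-.019*ex+[0,0,.0145],down(yaw)))
p=grab("wrist","w4.png",(240,130,160,120),4.5)
E
```

```text
time: 8.4
tool_pos: [0.5573, 0.1503, 0.1479]
tcp_rot: [0.328, -3.123, 0.0]
wrist_force: [0.3, 0.1, -0.7]
width: 0.255
grip_force: 39.8
(array([-1.24066321, -0.27471218,  4.41595644]), array([-0.0015663 , -0.06083374,  0.01668368]))
```

View pics/w4.png

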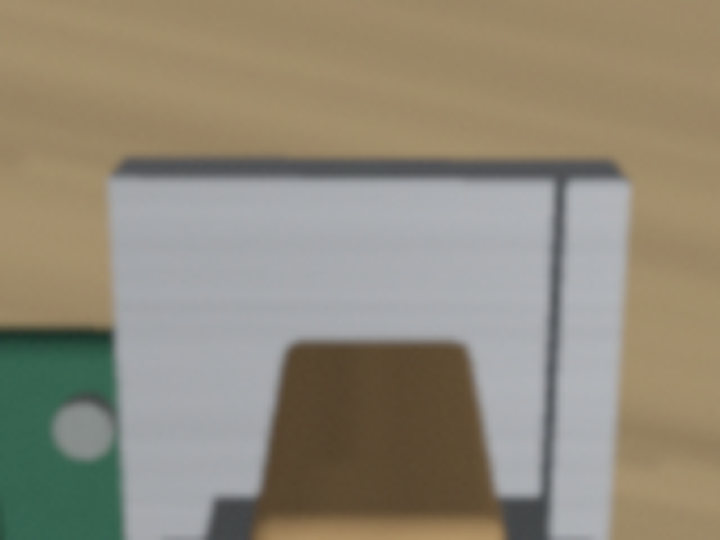

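The grip hovers squarely over the rest: grip edge at row 342, x 285–470, and plate back edge at row 178. There is no contact force. Descending gently.

```bash
python3 - <<'E'
from h import *
p=load("w4.png")
f=lambda c:(240+(c[0]+.5)/4.5-.5,130+(c[1]+.5)/4.5-.5)
for c,z in [((378,342),.1335),((378,178),.129),((290,342),.1335),((465,342),.1335)]:
    w=at_z(p,f(c),z)-O; print((w@ex*1e3).round(1),(w@ey*1e3).round(1))
E
python3 -m inch '[0,0,1,0,0,0,10, 0,0,1,0,0,0,10, 0,0,1,0,0,0,10, 0,0,0.5,0,0,0,10, 0,0,0,0,0,0,10, 0,0,0,0,0,0,10, 0,0,0,0,0,0,10, 0,0,0,0,0,0,10]'
```

```text
-42.1 1.0
-60.6 1.0
-42.1 -9.3
-42.1 11.1
time: 9.25
tool_pos: [0.5577, 0.1503, 0.1451]
tcp_rot: [-0.328, 3.124, -0.0]
wrist_force: [-1.2, -0.1, -0.6]
width: 0.25
grip_force: 39.8
```

```bash
python3 -m inch '[0,0,0.4,0,0,0,10, 0,0,0.4,0,0,0,10, 0,0,0.4,0,0,0,10, 0,0,0,0,0,0,10, 0,0,0,0,0,0,10, 0,0,0,0,0,0,10, 0,0,0,0,0,0,10, 0,0,0,0,0,0,10]'
```

```text
time: 10.05
tool_pos: [0.5578, 0.1504, 0.1447]
tcp_rot: [-0.329, 3.124, 0.0]
wrist_force: [-3.2, -1.0, 4.8]
width: 0.251
grip_force: 40.7
```

```bash
python3 -m inch '[0,0,-0.2,0,0,0,10, 0,0,0,0,0,0,25, 0,0,0,0,0,0,30, 0,0,0,0,0,0,40, 0,0,0,0,0,0,50, 0,0,0,0,0,0,50, 0,0,0,0,0,0,50, 0,0,0,0,0,0,50]'
```

```text
time: 10.85
tool_pos: [0.5577, 0.1504, 0.144]
tcp_rot: [0.329, -3.124, 0.0]
wrist_force: [0.6, -0.5, 0.3]
width: 0.586
grip_force: 0.0
```

```bash
python3 -m inch '[0,0,-10,0,0,0,50, 0,0,-25,0,0,0,50, 0,0,-25,0,0,0,50, 20,0,-5,0,0,0,30, 30,0,0,0,0,0,0, 14,0,0,0,0,0,0, 0,0,0,0,0,0,0, 0,0,0,0,0,0,0]'
python3 - <<'E'
from h import *
print(delta(O-.079*ex+[0,0,-.0105],down(yaw)))
E
```

```text
time: 11.65
tool_pos: [0.4956, 0.1372, 0.2095]
tcp_rot: [-0.328, 3.123, 0.0]
wrist_force: [0.0, -0.1, 0.7]
width: 0.005
grip_force: 0.0
(array([-4.17491651, -0.29030665, 91.03257801]), array([0.00103806, 0.09024277, 0.0197094 ]))
```

```bash
python3 -m inch '[0,0,20,0,0,0,0, 0,0,25,0,0,0,0, 0,0,25,0,0,0,0, 0,0,15,0,0,0,0, 0,0,6,0,0,0,0, 0,0,0,0,0,0,0, 0,0,0,0,0,0,0, 0,0,0,0,0,0,0]'
python3 - <<'E'
from h import *
print(delta(O-.079*ex+[0,0,-.0105],down(yaw)))
p=grab("wrist","w5.png",(200,100,240,200),3)
E
```

```text
time: 12.45
tool_pos: [0.4963, 0.1373, 0.1195]
tcp_rot: [-0.328, 3.122, 0.0]
wrist_force: [0.3, -0.6, 0.7]
width: -0.0
grip_force: 0.0
(array([-3.59787171, -0.26617522,  0.96864941]), array([0.00190692, 0.14779455, 0.01451946]))
```

View pics/w5.png

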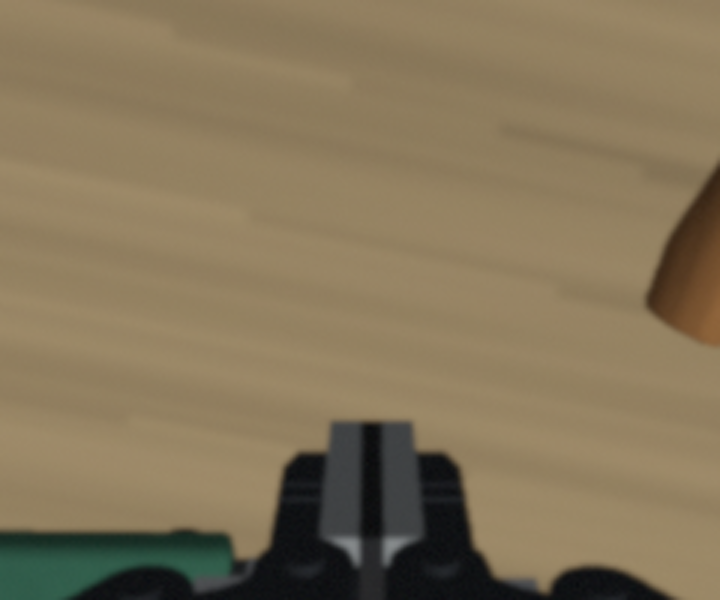

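The shut fingers are at (370,480), behind the rest's outer edge, with nothing in the way. Now pushing.

```bash
python3 -m inch '[-2,0,0.5,0,0,0,0, -2,0,0,0,0,0,0, -2,0,0,0,0,0,0, -1,0,0,0,0,0,0, -1,0,0,0,0,0,0, 0,0,0,0,0,0,0, 0,0,0,0,0,0,0, 0,0,0,0,0,0,0]'
python3 -m inch '[-0.5,0,0,0,0,0,0, -0.5,0,0,0,0,0,0, -0.5,0,0,0,0,0,0, -0.5,0,0,0,0,0,0, -0.5,0,0,0,0,0,0, -0.5,0,0,0,0,0,0, 0,0,0,0,0,0,0, 0,0,0,0,0,0,0]'
```

```text
time: 13.3
tool_pos: [0.5029, 0.1387, 0.1175]
tcp_rot: [0.328, -3.124, 0.0]
wrist_force: [-0.3, 0.8, 0.2]
width: -0.003
grip_force: 0.0
time: 14.1
tool_pos: [0.5059, 0.1393, 0.1175]
tcp_rot: [0.329, -3.124, 0.0]
wrist_force: [-0.3, 0.0, -0.2]
width: 0.0
grip_force: 0.0
```

```bash
python3 -m inch '[-0.4,0,0,0,0,0,0, -0.4,0,0,0,0,0,0, -0.4,0,0,0,0,0,0, -0.4,0,0,0,0,0,0, -0.4,0,0,0,0,0,0, 0,0,0,0,0,0,0, 0,0,0,0,0,0,0, 0,0,0,0,0,0,0]'
```

```text
time: 14.9
tool_pos: [0.5075, 0.1397, 0.1175]
tcp_rot: [0.328, -3.124, 0.0]
wrist_force: [-2.5, -0.1, 0.2]
width: -0.002
grip_force: 1.0
```

```bash
python3 -m inch '[-0.4,0,0,0,0,0,0, -0.4,0,0,0,0,0,0, -0.4,0,0,0,0,0,0, -0.4,0,0,0,0,0,0, -0.4,0,0,0,0,0,0, -0.4,0,0,0,0,0,0, 0,0,0,0,0,0,0, 0,0,0,0,0,0,0]'
```

```text
time: 15.7
tool_pos: [0.5095, 0.1401, 0.1174]
tcp_rot: [0.328, -3.123, 0.0]
wrist_force: [-5.9, -1.8, 3.9]
width: -0.001
grip_force: 2.5
```

```bash
python3 -m inch '[-0.4,0,0,0,0,0,0, -0.4,0,0,0,0,0,0, -0.4,0,0,0,0,0,0, -0.4,0,0,0,0,0,0, -0.4,0,0,0,0,0,0, -0.4,0,0,0,0,0,0, 0,0,0,0,0,0,0, 0,0,0,0,0,0,0]'
```

```text
time: 16.5
tool_pos: [0.512, 0.1406, 0.1175]
tcp_rot: [0.328, -3.123, 0.0]
wrist_force: [-5.5, -2.3, 2.5]
width: 0.0
grip_force: 2.5
```

```bash
python3 -m inch '[-0.3,0,0,0,0,0,0, -0.3,0,0,0,0,0,0, -0.3,0,0,0,0,0,0, -0.3,0,0,0,0,0,0, -0.3,0,0,0,0,0,0, -0.2,0,0,0,0,0,0, 0,0,0,0,0,0,0, 0,0,0,0,0,0,0]'
```

```text
time: 17.3
tool_pos: [0.5137, 0.141, 0.1175]
tcp_rot: [0.328, -3.123, 0.0]
wrist_force: [-4.9, -2.5, 3.1]
width: -0.0
grip_force: 2.5
```

```bash
python3 -m inch '[-0.1,0,0,0,0,0,0, -0.1,0,0,0,0,0,0, -0.1,0,0,0,0,0,0, -0.1,0,0,0,0,0,0, -0.1,0,0,0,0,0,0, -0.1,0,0,0,0,0,0, -0.1,0,0,0,0,0,0, 0,0,0,0,0,0,0]'
python3 - <<'E'
from h import *
grab("side","s1.png",(270,130,120,100),5)
E
```

```text
time: 18.1
tool_pos: [0.5144, 0.1411, 0.1175]
tcp_rot: [0.329, -3.123, 0.0]
wrist_force: [-5.1, -2.1, 3.8]
width: -0.0
grip_force: 2.5
```

View pics/s1.png

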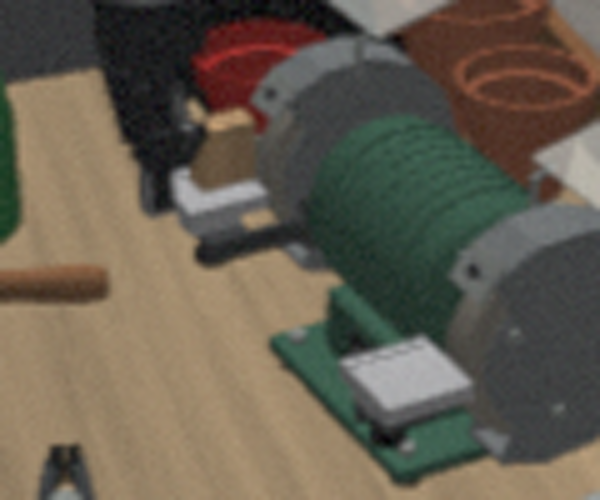

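Side view: the gauge stands upright on the left rest at (225,150), close to the wheel. The fingers are on the outer edge. Creeping on.

```bash
python3 -m inch '[-0.1,0,0,0,0,0,0, -0.1,0,0,0,0,0,0, -0.1,0,0,0,0,0,0, -0.1,0,0,0,0,0,0, -0.1,0,0,0,0,0,0, -0.1,0,0,0,0,0,0, -0.1,0,0,0,0,0,0, -0.1,0,0,0,0,0,0]'
```

```text
time: 18.95
tool_pos: [0.5152, 0.1412, 0.1174]
tcp_rot: [0.328, -3.123, 0.0]
wrist_force: [-4.9, -1.6, 3.2]
width: 0.002
grip_force: 2.5
```

```bash
python3 -m inch '[-0.1,0,0,0,0,0,0, -0.1,0,0,0,0,0,0, -0.1,0,0,0,0,0,0, -0.1,0,0,0,0,0,0, -0.1,0,0,0,0,0,0, -0.1,0,0,0,0,0,0, -0.1,0,0,0,0,0,0, 0,0,0,0,0,0,0]'
```

```text
time: 19.75
tool_pos: [0.5159, 0.1414, 0.1175]
tcp_rot: [0.328, -3.123, 0.0]
wrist_force: [-4.6, -1.5, 4.5]
width: -0.001
grip_force: 2.5
```

```bash
python3 -m inch '[-0.1,0,0,0,0,0,0, -0.1,0,0,0,0,0,0, -0.1,0,0,0,0,0,0, -0.1,0,0,0,0,0,0, -0.1,0,0,0,0,0,0, -0.1,0,0,0,0,0,0, -0.1,0,0,0,0,0,0, 0,0,0,0,0,0,0]'
```

```text
time: 20.55
tool_pos: [0.5166, 0.1415, 0.1175]
tcp_rot: [0.328, -3.123, 0.0]
wrist_force: [-5.2, -1.7, 3.6]
width: -0.0
grip_force: 2.5
```

```bash
python3 -m inch '[-0.1,0,0,0,0,0,0, -0.1,0,0,0,0,0,0, -0.1,0,0,0,0,0,0, -0.1,0,0,0,0,0,0, -0.1,0,0,0,0,0,0, -0.1,0,0,0,0,0,0, -0.1,0,0,0,0,0,0, 0,0,0,0,0,0,0]'
```

```text
time: 21.35
tool_pos: [0.5173, 0.1417, 0.1175]
tcp_rot: [0.328, -3.124, 0.0]
wrist_force: [-5.2, -1.3, 2.8]
width: -0.001
grip_force: 2.5
```

```bash
python3 -m inch '[-0.1,0,0,0,0,0,0, -0.1,0,0,0,0,0,0, -0.1,0,0,0,0,0,0, -0.1,0,0,0,0,0,0, -0.1,0,0,0,0,0,0, -0.1,0,0,0,0,0,0, 0,0,0,0,0,0,0, 0,0,0,0,0,0,0]'
```

```text
time: 22.15
tool_pos: [0.5179, 0.1418, 0.1175]
tcp_rot: [0.328, -3.124, 0.0]
wrist_force: [-4.2, -0.9, 3.7]
width: -0.001
grip_force: 2.5
```

```bash
python3 -m inch '[-0.1,0,0,0,0,0,0, -0.1,0,0,0,0,0,0, -0.1,0,0,0,0,0,0, -0.1,0,0,0,0,0,0, -0.1,0,0,0,0,0,0, -0.1,0,0,0,0,0,0, 0,0,0,0,0,0,0, 0,0,0,0,0,0,0]'
```

```text
time: 22.95
tool_pos: [0.5185, 0.1419, 0.1174]
tcp_rot: [0.329, -3.124, 0.0]
wrist_force: [-4.5, -1.4, 3.7]
width: -0.001
grip_force: 2.5
```

```bash
python3 -m inch '[-0.1,0,0,0,0,0,0, -0.1,0,0,0,0,0,0, -0.1,0,0,0,0,0,0, -0.1,0,0,0,0,0,0, -0.1,0,0,0,0,0,0, -0.1,0,0,0,0,0,0, -0.1,0,0,0,0,0,0, 0,0,0,0,0,0,0]'
```

```text
time: 23.75
tool_pos: [0.5192, 0.1421, 0.1174]
tcp_rot: [0.328, -3.124, 0.0]
wrist_force: [-5.0, -1.3, 3.7]
width: -0.006
grip_force: 2.5
```

```bash
python3 -m inch '[-0.1,0,0,0,0,0,0, -0.1,0,0,0,0,0,0, -0.1,0,0,0,0,0,0, -0.1,0,0,0,0,0,0, -0.1,0,0,0,0,0,0, -0.1,0,0,0,0,0,0, -0.1,0,0,0,0,0,0, 0,0,0,0,0,0,0]'
```

```text
time: 24.55
tool_pos: [0.5199, 0.1422, 0.1175]
tcp_rot: [0.328, -3.124, 0.0]
wrist_force: [-4.6, -2.0, 3.4]
width: -0.002
grip_force: 2.5
```

```bash
python3 -m inch '[-0.1,0,0,0,0,0,0, -0.1,0,0,0,0,0,0, -0.1,0,0,0,0,0,0, -0.1,0,0,0,0,0,0, -0.1,0,0,0,0,0,0, -0.1,0,0,0,0,0,0, -0.1,0,0,0,0,0,0, 0,0,0,0,0,0,0]'
```

```text
time: 25.35
tool_pos: [0.5205, 0.1423, 0.1175]
tcp_rot: [0.328, -3.123, 0.0]
wrist_force: [-5.3, -0.9, 4.1]
width: -0.002
grip_force: 2.6
```

```bash
python3 -m inch '[-0.1,0,0,0,0,0,0, -0.1,0,0,0,0,0,0, -0.1,0,0,0,0,0,0, -0.1,0,0,0,0,0,0, -0.1,0,0,0,0,0,0, -0.1,0,0,0,0,0,0, -0.1,0,0,0,0,0,0, 0,0,0,0,0,0,0]'
```

```text
time: 26.15
tool_pos: [0.5212, 0.1425, 0.1175]
tcp_rot: [0.328, -3.123, 0.0]
wrist_force: [-4.6, -1.7, 3.3]
width: 0.003
grip_force: 2.6
```

```bash
python3 -m inch '[-0.1,0,0,0,0,0,0, -0.1,0,0,0,0,0,0, -0.1,0,0,0,0,0,0, -0.1,0,0,0,0,0,0, -0.1,0,0,0,0,0,0, -0.1,0,0,0,0,0,0, -0.1,0,0,0,0,0,0, 0,0,0,0,0,0,0]'
```

```text
time: 26.95
tool_pos: [0.5219, 0.1426, 0.1175]
tcp_rot: [0.328, -3.123, 0.0]
wrist_force: [-5.3, -2.1, 4.8]
width: 0.006
grip_force: 2.7
```

```bash
python3 -m inch '[-0.1,0,0,0,0,0,0, -0.1,0,0,0,0,0,0, -0.1,0,0,0,0,0,0, -0.1,0,0,0,0,0,0, -0.1,0,0,0,0,0,0, -0.1,0,0,0,0,0,0, -0.1,0,0,0,0,0,0, 0,0,0,0,0,0,0]'
```

```text
time: 27.75
tool_pos: [0.5222, 0.1427, 0.1175]
tcp_rot: [0.328, -3.123, 0.001]
wrist_force: [-6.2, -1.0, 4.1]
width: -0.002
grip_force: 3.3
```

```bash
python3 -m inch '[-0.1,0,0,0,0,0,0, 0,0,0,0,0,0,0, -0.1,0,0,0,0,0,0, 0,0,0,0,0,0,0, 0,0,0,0,0,0,0, 0,0,0,0,0,0,0, 0,0,0,0,0,0,0, 0,0,0,0,0,0,0]'
```

```text
time: 28.55
tool_pos: [0.5222, 0.1427, 0.1175]
tcp_rot: [0.328, -3.122, 0.001]
wrist_force: [-6.5, -1.8, 4.8]
width: 0.002
grip_force: 3.5
```

```bash
python3 -m inch '[-0.1,0,0,0,0,0,0, -0.1,0,0,0,0,0,0, -0.1,0,0,0,0,0,0, 0,0,0,0,0,0,0, 0,0,0,0,0,0,0, 0,0,0,0,0,0,0, 0,0,0,0,0,0,0, 0,0,0,0,0,0,0]'
```

```text
time: 29.35
tool_pos: [0.5222, 0.1427, 0.1174]
tcp_rot: [0.328, -3.122, 0.001]
wrist_force: [-6.8, -2.7, 5.9]
width: -0.001
grip_force: 4.0
```

```bash
python3 -m inch '[0.5,0,0,0,0,0,0, 1.5,0,0,0,0,0,0, 6,0,0,0,0,0,0, 0,0,-20,0,0,0,0, 0,0,-40,0,0,0,20, 0,0,-35,0,0,0,50, 0,0,0,0,0,0,60, 0,0,0,0,0,0,60]'
python3 - <<'E'
from h import *
print(delta(O-.007*ex+[0,0,.0145],down(yaw)))
E
```

```text
time: 30.15
tool_pos: [0.5169, 0.1417, 0.214]
tcp_rot: [-0.328, 3.12, 0.001]
wrist_force: [-0.8, -0.1, -1.3]
width: 0.678
grip_force: 0.0
(array([-54.28895861,  -0.35828443,  70.71800432]), array([0.00769265, 0.24754725, 0.01829624]))
```

```bash
python3 -m inch '[-20,0,0,0,0,0,60, -24,0,0,0,0,0,60, -10,0,0,0,0,0,60, 0,0,20,0,0,0,60, 0,0,25,0,0,0,60, 0,0,15,0,0,0,60, 0,0,7,0,0,0,60, 0,0,0,0,0,0,60]'
python3 - <<'E'
from h import *
print(delta(O-.007*ex+[0,0,.0145],down(yaw)))
E
```

```text
time: 30.95
tool_pos: [0.5671, 0.1524, 0.1438]
tcp_rot: [0.328, -3.121, 0.001]
wrist_force: [-0.9, 0.1, 0.8]
width: 0.704
grip_force: 0.0
(array([-3.25355826, -0.28721138,  0.24889954]), array([-0.00166485, -0.19358084,  0.0158936 ]))
```

```bash
python3 -m inch '[-1,0,-0.5,0,0,0,60, -1,0,0,0,0,0,60, 0,0,0,0,0,0,50, 0,0,0,0,0,0,40, 0,0,0,0,0,0,35, 0,0,0,0,0,0,32, 0,0,0,0,0,0,32, 0,0,0,0,0,0,32]'
```

```text
time: 31.75
tool_pos: [0.5704, 0.153, 0.146]
tcp_rot: [0.329, -3.124, 0.0]
wrist_force: [0.5, 0.3, -0.5]
width: 0.375
grip_force: 0.0
```

```bash
python3 -m inch '[0,0,0,0,0,0,28, 0,0,0,0,0,0,25, 0,0,0,0,0,0,22, 0,0,0,0,0,0,18, 0,0,0,0,0,0,10, 0,0,0,0,0,0,10, 0,0,0,0,0,0,10, 0,0,0,0,0,0,10]' 40
python3 -m inch '[0,0,-1,0,0,0,10, 0,0,-1,0,0,0,10, 0,0,-1,0,0,0,10, 0,0,-1,0,0,0,10, 0,0,-1,0,0,0,10, 0,0,-1,0,0,0,10, 0,0,-1,0,0,0,10, 0,0,-1,0,0,0,10]'
```

```text
time: 32.55
tool_pos: [0.5704, 0.153, 0.1461]
tcp_rot: [0.329, -3.124, 0.0]
wrist_force: [-0.9, 0.1, 1.2]
width: 0.251
grip_force: 39.9
time: 33.35
tool_pos: [0.5704, 0.153, 0.1541]
tcp_rot: [0.329, -3.124, 0.0]
wrist_force: [0.6, -0.1, -3.4]
width: 0.253
grip_force: 39.5
```

Drag felt (about 3 N). Drawing straight up.

```bash
python3 -m inch '[0,0,-2,0,0,0,10, 0,0,-2,0,0,0,10, 0,0,-2,0,0,0,10, 0,0,-2,0,0,0,10, 0,0,-3,0,0,0,10, 0,0,-3,0,0,0,10, 0,0,-3,0,0,0,10, 0,0,-3,0,0,0,10]'
python3 -m inch '[0,0,-10,0,0,0,10, 0,0,-20,0,0,0,10, 0,0,-30,0,0,0,10, 0,0,-30,0,0,0,10, 10,0,-20,0,0,0,10, 30,0,0,0,0,6,10, 40,0,0,0,0,6,10, 20,-20,0,0,0,0,10]'
python3 - <<'E'
from h import *
print(delta([.478,-.2945,.25],down(0)))
E
```

```text
time: 34.15
tool_pos: [0.5705, 0.1531, 0.1747]
tcp_rot: [-0.329, 3.124, 0.0]
wrist_force: [-0.8, -0.4, 0.2]
width: 0.252
grip_force: 39.7
time: 34.95
tool_pos: [0.4693, 0.1213, 0.285]
tcp_rot: [-0.0, -3.142, -0.002]
wrist_force: [-0.0, -0.2, -1.0]
width: 0.251
grip_force: 39.7
(array([  -8.75260869, -415.8525002 ,   34.58128996]), array([ 0.0588393 , -0.00378304, -0.01316447]))
```

```bash
python3 -m inch '[0,-50,0,0,0,0,10, 0,-50,0,0,0,0,10, 0,-50,0,0,0,0,10, 0,-50,0,0,0,0,10, 0,-50,0,0,0,0,10, 0,-50,0,0,0,0,10, -4,-50,0,0,0,0,10, -5,-45,0,0,0,0,10]'
python3 -m inch '[0,-21,0,0,0,0,10, 0,0,20,0,0,0,10, 0,0,20,0,0,0,10, 0,0,0,0,0,0,10, 0,0,0,0,0,0,10, 0,0,0,0,0,0,10, 0,0,0,0,0,0,10, 0,0,0,0,0,0,10]'
python3 - <<'E'
from h import *
print(delta([.478,-.2945,.25],down(0)))
grab("wrist","w6.png")
for n in ("w2","w3","w6"):
    im=cv2.imread(f"pics/raw_{n}.png").astype(int)
    c=im[:,318:332].mean(1); print(n,[tuple(x.astype(int)) for x in c[198:216:1]]); g=c.sum(1)
    print(" rows w/ big steps",[(r,int(g[r+1]-g[r-1])) for r in range(198,370) if abs(g[r+1]-g[r-1])>35])
    r=im[300].sum(1); print(" cols",[(k,int(r[k+1]-r[k-1])) for k in range(280,370) if abs(r[k+1]-r[k-1])>90])
E
```

```text
time: 35.75
tool_pos: [0.4802, -0.2768, 0.2852]
tcp_rot: [0.001, 3.14, -0.001]
wrist_force: [0.9, 1.2, -1.2]
width: 0.252
grip_force: 39.8
time: 36.55
tool_pos: [0.4811, -0.2954, 0.2453]
tcp_rot: [-0.001, 3.14, -0.002]
wrist_force: [0.2, 0.6, 0.3]
width: 0.251
grip_force: 39.8
(array([ 3.12239197,  0.90486538, -4.67916019]), array([-0.06431652,  0.09429617,  0.02909842]))
w2 [(np.int64(90), np.int64(95), np.int64(95)), (np.int64(91), np.int64(96), np.int64(96)), (np.int64(92), np.int64(97), np.int64(97)), (np.int64(93), np.int64(98), np.int64(98)), (np.int64(96), np.int64(101), np.int64(100)), (np.int64(102), np.int64(106), np.int64(104)), (np.int64(103), np.int64(108), np.int64(107)), (np.int64(89), np.int64(100), np.int64(106)), (np.int64(68), np.int64(87), np.int64(102)), (np.int64(57), np.int64(82), np.int64(100)), (np.int64(55), np.int64(80), np.int64(100)), (np.int64(55), np.int64(81), np.int64(100)), (np.int64(55), np.int64(80), np.int64(100)), (np.int64(55), np.int64(80), np.int64(100)), (np.int64(55), np.int64(80), np.int64(100)), (np.int64(56), np.int64(81), np.int64(100)),
[... 1979 characters left out ...]
t64(65), np.int64(82)), (np.int64(44), np.int64(65), np.int64(81)), (np.int64(44), np.int64(65), np.int64(81)), (np.int64(43), np.int64(65), np.int64(82)), (np.int64(44), np.int64(65), np.int64(82)), (np.int64(44), np.int64(65), np.int64(82)), (np.int64(44), np.int64(65), np.int64(82)), (np.int64(44), np.int64(65), np.int64(82))]
 rows w/ big steps [(203, -41), (204, -58), (205, -43), (241, 39), (242, 69), (243, 79), (244, 66), (245, 47), (246, 36), (333, -53), (334, -83), (335, -75), (336, -35), (342, 43), (343, 49), (344, 53), (345, 53), (346, 42), (357, -66), (358, -149), (359, -200), (360, -159), (361, -67)]
 cols [(297, 124), (298, 137), (299, 99), (348, -102), (349, -177), (350, -174)]
```

Run:
```python
from h import *
from scipy.optimize import least_squares
p=load("w6.png"); s=sensors.read_state(); Rt=R.from_rotvec(s["tcp_rot"]).as_matrix()
# grip in tool frame: origin edge x=-a (front), bottom z=b ; rear x = -a+44mm, top z=b-48
def rows(v):
    a,b=v; pts=np.array([[-a+.044,0,b],[-a+.044,0,b-.048],[-a,0,b-.048]])
    return proj(p,pts@Rt.T+s["tool_pos"])[:,1]
for n,m in (("w2",[205.5,244.9,337]),("w3",[205.2,244.9,337]),("w6",[204.1,243,334.4])):
    r=least_squares(lambda v:rows(v)-m,[.022,.015],x_scale=.01); print(n,(r.x*1e3).round(2),r.fun.round(2))
    r=least_squares(lambda v:(rows(v)-m)[:2],[.022,.015],x_scale=.01); print(n,(r.x*1e3).round(2))
print(s["tool_pos"],Rt[:,0])
```

```text
w2 [23.02 17.92] [-0.85  0.91 -0.31]
w2 [25.69 23.98]
w3 [22.84 17.7 ] [-0.72  0.76 -0.26]
w3 [25.07 22.77]
w6 [22.74 19.15] [-0.7   0.75 -0.26]
w6 [24.97 24.28]
[ 0.48097731 -0.29536395  0.24504536] [-9.99999096e-01 -4.44702120e-04 -1.26924844e-03]
```

The gauge sits in the hand at the same x as in the first grasp, so I return the TCP to x=0.478.

```bash
python3 -m inch '[3,0,10,0,0,0,10, 0,0,30,0,0,0,10, 0,0,40,0,0,0,10, 0,0,40,0,0,0,10, 0,0,30,0,0,0,10, 0,0,15,0,0,0,10, 0,0,0,0,0,0,10, 0,0,0,0,0,0,10]'
python3 - <<'E'
from h import *
print(delta([.478,-.2953,.051],down(0)))
E
```

```text
time: 37.4
tool_pos: [0.4781, -0.2957, 0.0799]
tcp_rot: [-0.0, 3.141, -0.001]
wrist_force: [0.0, 0.1, 0.2]
width: 0.252
grip_force: 39.8
(array([ 0.1573433 ,  0.43280764, 28.85525047]), array([-0.03497228,  0.04989227,  0.00809198]))
```

```bash
python3 -m inch '[0,0,3,0,0,0,10, 0,0,3,0,0,0,10, 0,0,3,0,0,0,10, 0,0,3,0,0,0,10, 0,0,2,0,0,0,10, 0,0,1,0,0,0,10, 0,0,0,0,0,0,10, 0,0,0,0,0,0,10]'
```

```text
time: 38.2
tool_pos: [0.4776, -0.2953, 0.064]
tcp_rot: [0.0, -3.142, -0.0]
wrist_force: [0.3, -0.4, 0.6]
width: 0.247
grip_force: 39.8
```

```bash
python3 -m inch '[-0.4,0,3,0,0,0,10, 0,0,3,0,0,0,10, 0,0,3,0,0,0,10, 0,0,1.5,0,0,0,10, 0,0,0.5,0,0,0,10, 0,0,0,0,0,0,10, 0,0,0,0,0,0,10, 0,0,0,0,0,0,10]'
```

```text
time: 39.0
tool_pos: [0.4781, -0.2954, 0.0532]
tcp_rot: [-0.0, 3.141, -0.0]
wrist_force: [-0.2, -0.8, -0.8]
width: 0.251
grip_force: 39.8
```

```bash
python3 -m inch '[0,0,0.5,0,0,0,10, 0,0,0.5,0,0,0,10, 0,0,0.5,0,0,0,10, 0,0,0.3,0,0,0,10, 0,0,0,0,0,0,10, 0,0,0,0,0,0,10, 0,0,0,0,0,0,10, 0,0,0,0,0,0,10]'
```

```text
time: 39.8
tool_pos: [0.478, -0.2953, 0.0513]
tcp_rot: [-0.0, 3.142, -0.0]
wrist_force: [0.6, -0.9, -0.3]
width: 0.255
grip_force: 39.8
```

```bash
python3 -m inch '[0,0,0.3,0,0,0,10, 0,0,0.3,0,0,0,10, 0,0,0.2,0,0,0,10, 0,0,0,0,0,0,10, 0,0,0,0,0,0,10, 0,0,0,0,0,0,10, 0,0,0,0,0,0,10, 0,0,0,0,0,0,10]'
```

```text
time: 40.6
tool_pos: [0.478, -0.2954, 0.0511]
tcp_rot: [-0.0, 3.141, -0.0]
wrist_force: [-2.5, 1.4, 4.7]
width: 0.247
grip_force: 40.6
```

Seated at the expected height with light contact. Releasing and retreating.

```bash
python3 -m inch '[0,0,-0.3,0,0,0,10, 0,0,0,0,0,0,25, 0,0,0,0,0,0,30, 0,0,0,0,0,0,40, 0,0,0,0,0,0,55, 0,0,0,0,0,0,60, 0,0,0,0,0,0,60, 0,0,0,0,0,0,60]'
python3 -m inch '[0,0,-5,0,0,0,60, 0,0,-25,0,0,0,60, 0,0,-40,0,0,0,70, 0,0,-45,0,0,0,80, 0,0,-45,0,0,0,85, 6,11,-40,0,0,0,85, 0,0,0,0,0,0,85, 0,0,0,0,0,0,85]'
python3 - <<'E'
from h import *
grab("wrist","w7.png"); s=sensors.read_state(); print(s["tool_pos"],s["time"])
# compare the gauge/block patch with the first look
a=cv2.imread("pics/raw_w1.png"); b=cv2.imread("pics/raw_w7.png")
p1,p7=load("w1.png"),load("w7.png")
P=np.array([[.4772,-.2945,.082]]); print(proj(p1,P),proj(p7,P))
for nm,(x,y,w,h) in {"grip":(304,160,20,42),"block":(326,150,26,70)}.items():
    r=cv2.matchTemplate(b[100:260,250:400],a[y:y+h,x:x+w],cv2.TM_CCOEFF_NORMED); _,v,_,l=cv2.minMaxLoc(r); print(nm,v,l[0]+250-x,l[1]+100-y)
E
```

```text
time: 41.4
tool_pos: [0.4779, -0.2953, 0.0507]
tcp_rot: [0.0, -3.142, 0.0]
wrist_force: [-0.0, -0.7, 0.9]
width: 0.702
grip_force: 0.0
time: 42.2
tool_pos: [0.4727, -0.2847, 0.2529]
tcp_rot: [-0.001, 3.138, -0.004]
wrist_force: [-1.4, -0.4, -0.6]
width: 0.996
grip_force: 0.0
[ 0.47178051 -0.28416806  0.25086337] 42.25
[[313.02912842 180.26430444]] [[313.56290202 177.24396478]]
grip 0.9779037237167358 1 -3
block 0.9940889477729797 0 -3
```

```bash
python3 -c "
from workcell import job; print(job.finish_job())"
```

```text
the job is handed in; nothing more can be done
None
```

I set the left rest to the wheel with the gauge (about 3 N on the wheel at the nip), drew the gauge out with about 3 N drag, and stood it back in its groove within about 1 mm of where it was. I handed the job in at about 42 s, without re-measuring the rest after drawing the gauge.

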